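# Hang the damper carrier on the parts rail and park it at the stop

### The arm

A 6-joint arm with a two-finger parallel gripper is mounted at the origin on the work surface. World frame = base frame: x ahead of the robot, y to its left, z up, the work surface at z = 0. Lengths are in m, angles in rad, forces in N, time in s.
With the tool pointing down it reaches from about 0.35 to 0.85 m from the base axis. Payload 8.1 kg.
Tool frame: the origin (TCP) lies at the very end of the fingers, on their centre line; the grasp point (between the pads) lies 19 mm behind it; z points along the fingers, y is the direction in which the jaws open and shut (so a half turn about z gives the same grasp; the last joint's range is limited). The gripper opens to 93 mm and grips with 3 to 60 N. Pads are 15 mm wide; open, the fingers measure 128 mm over their backs; the gripper's body (75 mm by 188 mm) begins 65 mm behind the grasp point.
Start: joints at [1.181, 0.13, 1.488, -0, 1.523, -0.085], TCP at [0.18, 0.572, 0.194] pointing down, gripper open.
Joint ranges: [-2.96, 2.96], [-0.89, 2.26], [0.02, 2.5], [-1.34, 4.48], [0, 2.73], [-2.66, 2.66]. Speed limits (rad/s): [2.39, 2.39, 2.79, 3.14, 3.14, 3.14].

### API

Orientations are given as a rotation vector (axis times angle).
In Python, from plant import * gives the robot as it stands.
- The arm moves only by the tool apply_moves, never from a script. Its argument "commands" is one flat list of numbers, 7 for each row, row after row: the shift along the world's x, y, z in cm, then the turn, a rotation vector about the world's x, y, z in rad, then the finger opening in cm, from 0 to 9.3. A call has 1 to 8 rows; each row shifts and turns the pose as measured when the row begins; what a row does not reach is not made up. A row lasts 1/8 s, in which the tool goes at most 62.5 mm and 10.7 degrees, less where a joint would pass 70% of its speed; a pose out of reach is approached as far as the arm can. A call with a gripper value outside its range is refused whole. The fingers move at their own pace and stop on an object; "squeeze" is the grip in N (left out, the last holds). Time passes only in rows, so rows that do not move let the fingers close. It gives the time, the measured TCP pose, the force and the opening at its end, in the units of the state.
- read_state(): the state, without advancing time (a new reading comes with each control period).
- read_camera(name): name is "scene" or "top" or "wrist"; returns (picture, depth): 400x640x3 uint8, blue, green, red; 400x640 float32, m along the optical axis (not along the pixel's ray), 0 where there is no reading.
- camera_model(name): a dict with "intrinsics" (3x3 intrinsics, pixels), "R" (3x3) and "t" (3): a world point X has camera coordinates R X + t. Camera axes: x right, y down, z forward; pixel columns grow to the right and rows downward; lengths in m; the calibration is good to about 2 mm. A picture is of the moment at which its call begins: read the wrist's pose just before it. camera_model takes no time and is no camera call; for the wrist camera it gives the pose at the moment of the call.
- close_job(): hands the job in, once; it reports no verdict.
Trained networks look in the newest picture that a camera, given by its name, has taken for a name from the list of things; names that differ only in an ending like _2 or _b are one class to them, and where a whole thing is asked for, a point or a joint stands for the part that bears it (a point fixed in the world has none). Each returns a list of dicts, best first, with "conf" (0 to 1); they miss things now and then, are a little off and sometimes report something else, mostly with a low value. They report only what shows in the picture. A call takes as long as a camera call.
- find_in(query, camera): "point" ([x, y, z] in m, in the coordinates of the camera as it stood for that picture, good to about 4 mm: the middle of the surface that is visible of it).
- cut_out(query, camera): "mask" (400x640 bool, what is visible of it).
- spot_point(query, camera): "point" ([x, y, z] in m, in the coordinates of the camera as it stood for that picture, good to about 4 mm: a listed point, or the origin of a listed thing).
The state is a dict: "t": time; "q": joint angles; "dq": joint speeds; "joint_torque": joint torques, N m; "tool_pos": TCP position; "orientation": TCP orientation; "force": force on the tool from outside, world axes, zero at the start; "wrist_torque": the same for the moment, N m; "opening": finger opening in m.
Only numpy, scipy, OpenCV 4.12 (cv2) and the standard library are available. Lean on these libraries where they do the work, as an engineer would, in place of code of your own. Each camera call takes 0.05 s, during which the arm holds its last target. There are 200 camera calls.

### The job

Take the damper carrier out of its wooden easel, hang it by both hooks on the free right-hand (-y) end of the parts rail, well short of the stop, and let go of it there. Then, keeping it hanging, slide it along the rail to the stop so that its edge pushes the stop's pin fully in, firmly but without ramming it, and leave it hanging there, still against the pin. Leave the wheel hanger on the rail and the things on the bench as they are.

Things in the scene. Friction and masses are not known exactly. Their poses are not given: they have to be found in the camera images.
- carrier: The damper carrier, an aluminium hanger with four black dampers on its +x face, 0.3 kg. Origin: middle of its plate's lower edge; z runs up the plate, x is its normal (hook mouths and dampers on +x), y its width. Plate 120 mm wide (y), 6 thick (x), z 0 to 110 mm. It starts in the easel leaning back 0.35 rad (20 degrees), top towards the robot, +x face up and away from the robot.
- carrier_tab (a point): The grasp point, on the carrier's upright grip tab: at x = 13, y = 0, z = 170 mm in the carrier's frame and with its axes. The tab is 30 mm wide (y), 8 mm thick (x), from z = 146 to 190 mm.
- carrier_seat (a point): Point midway between the carrier's hooks where the rail's axis lies when it hangs: x = 13, y = 0, z = 125 mm in the carrier's frame, same axes. Two hooks, 16 mm wide, at y = +-46 mm: inverted-V saddles whose mouths open downward between x = 3 and 23 mm; lip ends at z = 107 mm. The cross bar above them has its top at z = 146 mm.
- carrier_edge (a point): Middle of the outer face of the carrier's trailing (-y) flange: x = -14, y = -60, z = 95 mm in the carrier's frame, same axes. A flange runs along each side edge of the plate, outer faces at y = +-60 mm, 4 mm thick, going back from the plate to x = -25 mm, from z = 15 to 105 mm; the +y one meets the pin.
- easel: The fixed wooden easel, 100 mm wide (y), base 130 mm deep. Origin on the bench under the carrier's lower edge, which rests 30 mm above the bench on a ledge with a 9 mm lip; its board backs the plate from the robot's side, up to 93 mm along it, between the flanges. x points away from the robot, y to its left.
- rail: The fixed parts rail: a horizontal round steel bar, 12 mm in diameter, 500 mm long along its own y, axis 200 mm above the bench, on two 16 mm posts at y = +-240 mm with low feet. Origin on the bench under the bar's middle; x points away from the robot. The carrier hangs with its plate on the robot's side (-x) of the bar.
- rail_mid (a point): Middle of the bar's axis, 200 mm above the bench, axes as the rail's. The free stretch is at its -y side.
- stop: The fixed aluminium stop clamped on the bar (collar 28 mm in diameter with a block 40 x 22 x 50 mm on the robot's side). Origin on the bar's axis, level with the pin's tip when the pin is out; same axes as the rail. The pin sticks out of the block towards -y; the collar and block begin at y = +14 mm.
- pin_tip (a point): Centre of the flat -y end face of the stop's pin (a disc 18 mm in diameter), 27 mm towards the robot from the bar's axis and 30 mm below it; it moves with the pin. It meets the carrier's +y flange at x = -14, z = 95 mm of the carrier's frame. Axes as the rail's.
- pin (a joint): How far the pin is pushed in towards +y: 0 out, 0.008 m fully in. It is stiff (about 4 N) and stays where it is left.
- wheel_hanger: A smaller aluminium hanger with one black wheel, hanging on the rail beyond the stop (+y). Leave alone. Origin: 125 mm below and 13 mm to the robot's side of the bar's axis; z up. It is 55 mm wide.
- wheel_a: Loose black RC wheel lying on the bench, 64 mm in diameter, 26 mm high; origin under its centre. Leave alone.
- wheel_b: Another such wheel. Leave alone.
- tape: Cardboard-coloured ring (tape roll), 90 mm in diameter, 20 mm high; origin under its centre. Leave alone.
- jar: Glass jar, 44 mm in diameter, 65 mm high; origin under its centre. Leave alone.
- spray: Blue spray can, 60 mm in diameter, 190 mm high; origin under its centre. Leave alone.
- driver: Screwdriver lying along its own x, handle to -x; origin under its middle. Leave alone.
- dish: Steel dish, 110 mm in diameter, 22 mm high; origin under its centre. Leave alone.

How it is judged:
On the way, in this order (a step that is already met when the one before it is completed fails the run):
1. the carrier hangs on the rail by both hooks, let go, its leading edge at least 40 mm short of the stop's pin (x of carrier_seat in the frame of rail_mid between -0.006 and 0.006 m and z of carrier_seat in the frame of rail_mid between -0.006 and 0.006 m and angle between carrier's own z axis and vertical below 0.14 rad and angle between the x axis of carrier and the x axis of rail, either way round below 0.12 rad and x of carrier in the frame of rail between -0.03 and 0 m and contact force between the fingers and carrier below 0.05 N and y of carrier_seat in the frame of pin_tip between -0.4 and -0.1 m), for 0.2 s.
2. it slides along, still hanging: leading edge 5 to 30 mm from the pin (x of carrier_seat in the frame of rail_mid between -0.006 and 0.006 m and z of carrier_seat in the frame of rail_mid between -0.006 and 0.006 m and angle between carrier's own z axis and vertical below 0.14 rad and angle between the x axis of carrier and the x axis of rail, either way round below 0.12 rad and x of carrier in the frame of rail between -0.03 and 0 m and y of carrier_seat in the frame of pin_tip between -0.09 and -0.065 m), for 0.02 s.
3. it has pushed the pin in by more than 6.5 of its 8 mm (x of carrier_seat in the frame of rail_mid between -0.006 and 0.006 m and z of carrier_seat in the frame of rail_mid between -0.006 and 0.006 m and angle between carrier's own z axis and vertical below 0.14 rad and angle between the x axis of carrier and the x axis of rail, either way round below 0.12 rad and x of carrier in the frame of rail between -0.03 and 0 m and value of joint pin above 0.0065 m and y of carrier_seat in the frame of pin_tip above -0.066 m), for 0.02 s.
At the end, for the whole second after the job is handed in: The carrier hangs at rest and released by both hooks on the rail (seat within 6 mm of the bar's axis, upright within 0.14 rad, square to it within 0.12 rad), the pin is pushed in more than 6.5 of 8 mm, and the carrier's edge is within 4 mm of the pin (x of carrier_seat in the frame of rail_mid between -0.006 and 0.006 m and z of carrier_seat in the frame of rail_mid between -0.006 and 0.006 m and angle between carrier's own z axis and vertical below 0.14 rad and angle between the x axis of carrier and the x axis of rail, either way round below 0.12 rad and x of carrier in the frame of rail between -0.03 and 0 m and contact force between the fingers and carrier below 0.05 N and value of joint pin above 0.0065 m and y of carrier_seat in the frame of pin_tip between -0.064 and -0.055 m and linear speed of carrier below 0.02 m/s and angular speed of carrier below 0.2 rad/s); the robot touches nothing.
It fails at once if the pin is rammed (more than 35 N) (contact force between carrier and stop above 35 N).
It fails at once if the wheel hanger is shifted by more than 20 mm (distance of wheel_hanger from where it was at the start of the episode above 0.02 m).
It fails at once if something on the bench is shifted by more than 30 mm (distance of any of wheel_a, wheel_b, tape, jar, spray, driver, dish from where it was at the start of the episode above 0.03 m).
It also fails if it takes over 61 s, if anything falls off the work surface, if the arm or the gripper's body presses on something with over 40 N, if the wrist force passes 120 N, or if a joint passes its speed limit or range.

## Working session

There is one attempt and no reset: what is moved stays moved. The work goes in short steps, Python scripts to look and compute and a tool call to move; the robot and the scene stay as the last step left them, time stands still between calls to the robot, and variables do not carry over. Pictures are saved under pics/ and viewed, about 8 in all and at most 12, crops included, and the job is handed in when it is done.

Besides the shell and the picture viewer there is one more tool, called after "Request:" as name(argument=value, ...) on one line, values as JSON. apply_moves: Moves the arm, as the interface text tells. Its arguments: {"type":"object","properties":{"commands":{"type":"array"},"squeeze":{"type":"number"}},"required":["commands"]}

```bash
mkdir -p pics; cat > h.py <<'E'
from plant import *
import numpy as np, cv2
from scipy.spatial.transform import Rotation as Rn
def w(p,c,m=None):
    m=m or camera_model(c); return np.array(m["R"]).T@(np.array(p)-np.array(m["t"]))
E
python3 - <<'E'
from h import *
print(read_state())
for c in ["scene","top"]:
    im,d=read_camera(c); cv2.imwrite(f"pics/{c}0.png",im)
    np.save(f"{c}0.npy",d)
    for q in ["carrier","carrier_tab","carrier_seat","easel","rail_mid","stop","pin_tip","wheel_hanger","spray","jar"]:
        r=spot_point(q,c)
        print(c,q,[(round(x["conf"],2),w(x["point"],c).round(3).tolist()) for x in r[:2]])
E
```

```text
{'t': 0.0, 'q': array([ 1.18060459e+00,  1.31143362e-01,  1.48926972e+00, -8.75005150e-06,
        1.52299081e+00, -8.53681748e-02]), 'dq': array([ 2.91970269e-04, -1.25362380e-03,  1.35767748e-04,  1.26069486e-03,
       -2.74180369e-04,  7.19019694e-05]), 'joint_torque': array([-1.09186709e-03, -5.59843862e+01, -4.91757560e+01,  7.66703929e-02,
        3.57053080e-02, -2.15702044e-04]), 'tool_pos': array([0.17980661, 0.57178686, 0.19270337]), 'orientation': array([-4.76899793e-01, -3.10476026e+00,  2.76790236e-03]), 'force': array([ 0.71287223, -0.9823989 , -0.32710929]), 'wrist_torque': array([-0.02019278, -0.03953719,  0.00916569]), 'opening': 0.09284870634343352}
scene carrier [(0.76, [0.563, 0.031, 0.032])]
scene carrier_tab [(0.77, [0.516, 0.034, 0.193])]
scene carrier_seat [(0.66, [0.527, 0.037, 0.149])]
scene easel [(0.85, [0.558, 0.028, 0.0]), (0.54, [0.794, -0.03, -0.004])]
scene rail_mid [(0.98, [0.667, 0.006, 0.198]), (0.3, [0.795, -0.033, -0.006])]
scene stop [(0.57, [0.672, 0.097, 0.199])]
scene pin_tip []
scene wheel_hanger [(0.66, [0.669, 0.187, 0.075])]
scene spray [(0.98, [0.659, -0.424, -0.004]), (0.3, [0.668, 0.004, 0.195])]
scene jar [(0.55, [0.498, -0.383, -0.003])]
top carrier [(0.81, [0.558, 0.032, 0.029])]
top carrier_tab [(0.63, [0.515, 0.036, 0.192])]
top carrier_seat [(0.61, [0.53, 0.034, 0.151])]
top easel [(0.93, [0.557, 0.037, -0.001]), (0.68, [0.675, 0.099, 0.198])]
top rail_mid [(0.84, [0.671, 0.01, 0.198])]
top stop [(0.52, [0.673, 0.099, 0.199])]
top pin_tip [(0.49, [0.65, 0.099, 0.169])]
top wheel_hanger [(0.69, [0.67, 0.193, 0.078]), (0.23, [0.789, -0.023, -0.002])]
top spray [(0.77, [0.655, -0.427, 0.002])]
top jar [(0.63, [0.499, -0.379, 0.001])]
```

View pics/scene0.png

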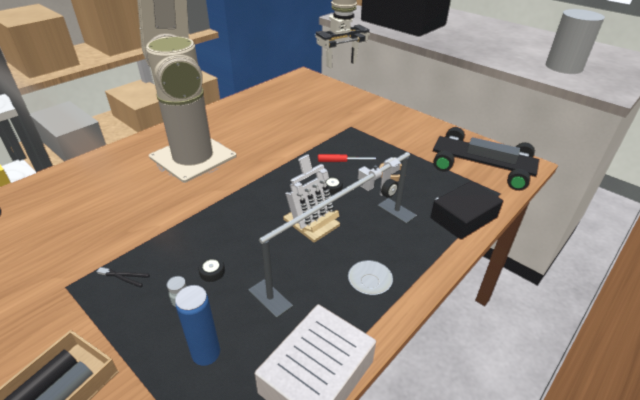

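View pics/top0.png

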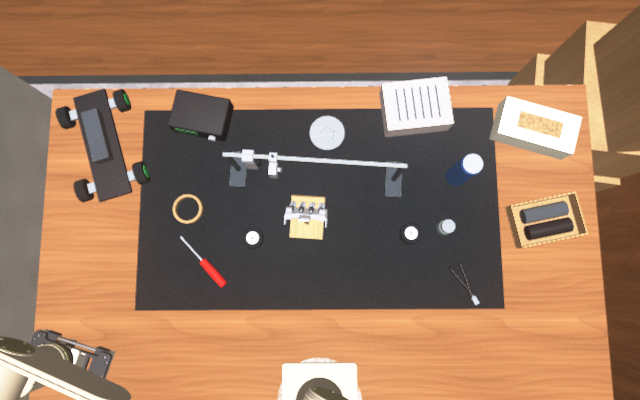

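```bash
python3 - <<'E'
from h import *
m=camera_model("top");K=m["intrinsics"];R=np.array(m["R"]);t=np.array(m["t"])
print(R.T@-t)
d=np.load("top0.npy")
v,u=np.mgrid[:400,:640]
P=np.stack([(u-K[0][2])/K[0][0]*d,(v-K[1][2])/K[1][1]*d,d],-1)
W=(P-t)@R
ok=d>0
# bar top
s=ok&(W[...,2]>.199)&(W[...,2]<.212)&(abs(W[...,0]-.67)<.03)
p=W[s]
for y in np.arange(-.26,.3,.04):
    q=p[abs(p[:,1]-y)<.02]
    if len(q): print(round(y,2),len(q),q.mean(0).round(4),q[:,0].min().round(3),q[:,0].max().round(3))
print("bar y",p[:,1].min(),p[:,1].max())
# tab top
s=ok&(abs(W[...,0]-.52)<.04)&(abs(W[...,1]-.035)<.05)&(W[...,2]>.175)&(W[...,2]<.23)
p=W[s]; print(len(p),p.mean(0).round(4),p.min(0).round(4),p.max(0).round(4))
E
```

```text
[ 0.36768542 -0.01622665  1.53685425]
-0.22 65 [ 0.6504 -0.2203  0.2045] 0.642 0.658
-0.18 66 [ 0.6535 -0.1804  0.2042] 0.646 0.661
-0.14 67 [ 0.6565 -0.1402  0.2042] 0.65 0.665
-0.1 63 [ 0.6595 -0.1001  0.2045] 0.653 0.665
-0.06 60 [ 0.6624 -0.0609  0.2047] 0.656 0.668
-0.02 63 [ 0.6656 -0.0218  0.2044] 0.659 0.671
0.02 60 [0.6686 0.0183 0.2048] 0.661 0.675
0.06 64 [0.6713 0.0595 0.2051] 0.666 0.677
0.1 73 [0.6735 0.1018 0.2052] 0.65 0.688
0.14 73 [0.6759 0.1387 0.2065] 0.663 0.688
0.18 112 [0.68   0.1836 0.2072] 0.666 0.698
0.22 77 [0.6832 0.2178 0.2046] 0.666 0.698
0.26 30 [0.6848 0.2493 0.2046] 0.679 0.693
bar y -0.23938907812721763 0.25845083132350105
90 [0.5123 0.0367 0.1986] [ 0.5017 -0.0144  0.175 ] [0.5278 0.0832 0.2172]
```

The scene view shows the easel with the carrier (about 310,195), the rail from (265,240) to (405,157), and the stop and wheel hanger at its far end (about 380,175). The top view shows the carrier at (305,214) and the stop at (273,165), with the networks agreeing to a few mm. The rail's yaw is about -0.075 rad. Next I move above the tab.

Request:
apply_moves(commands=[2.2, -4.2, 1.2, 0, 0, -0.16, 5, 2.5, -4.5, 1.2, 0, 0, -0.16, 5, 2.5, -4.5, 1.2, 0, 0, -0.16, 5, 2.5, -4.5, 1.2, 0, 0, -0.16, 5, 2.5, -4.5, 1.2, 0, 0, -0.16, 5, 2.5, -4.5, 1, 0, 0, -0.16, 5, 2.5, -4.5, 1, 0, 0, -0.16, 5, 2.5, -4.5, 1, 0, 0, -0.14, 5])

```text
t: 2.1
tool_pos: [0.3791, 0.206, 0.2851]
orientation: [-2.252, -2.19, -0.002]
force: [0.0, 0.3, 0.4]
opening: 0.0501
```

Request:
apply_moves(commands=[2.5, -4.5, 0.4, 0, -0.09, 0, 5, 2.5, -4.5, 0.4, 0, -0.09, 0, 5, 2.5, -4.5, 0.4, 0, -0.09, 0, 5, 2.5, -4.5, 0.4, 0, -0.08, 0, 5])

```text
t: 2.6
tool_pos: [0.483, 0.0193, 0.3038]
orientation: [2.055, 1.993, 0.377]
force: [0.3, 0.2, 0.5]
opening: 0.0503
```

```bash
python3 - <<'E'
from h import *
s=read_state(); Rt=Rn.from_rotvec(s["orientation"]).as_matrix(); print(s["tool_pos"],Rt.round(3).tolist())
m=camera_model("wrist")
im,d=read_camera("wrist"); cv2.imwrite("pics/w1.png",im); np.save("w1.npy",d); np.save("w1m.npy",np.array([m["intrinsics"],m["R"]])); 
K=np.array(m["intrinsics"]);R=np.array(m["R"]);t=np.array(m["t"]); np.savez("w1m",K=K,R=R,t=t)
print("cam",-R.T@t)
for q in ["carrier","carrier_tab","carrier_seat","carrier_edge","easel"]:
    print(q,[(round(x["conf"],2),w(x["point"],"wrist",m).round(4).tolist()) for x in spot_point(q,"wrist")[:2]])
E
```

```text
[0.48302734 0.0193213  0.30382805] [[0.029, 0.934, 0.356], [1.0, -0.03, -0.001], [0.01, 0.356, -0.934]]
cam [0.41746321 0.08498697 0.48233317]
carrier []
carrier_tab [(0.86, [0.5119, 0.0349, 0.1979])]
carrier_seat [(0.66, [0.5295, 0.0323, 0.1515])]
carrier_edge [(0.67, [0.5086, -0.0231, 0.1128])]
easel [(0.69, [0.5579, 0.0335, -0.0013])]
```

View pics/w1.png

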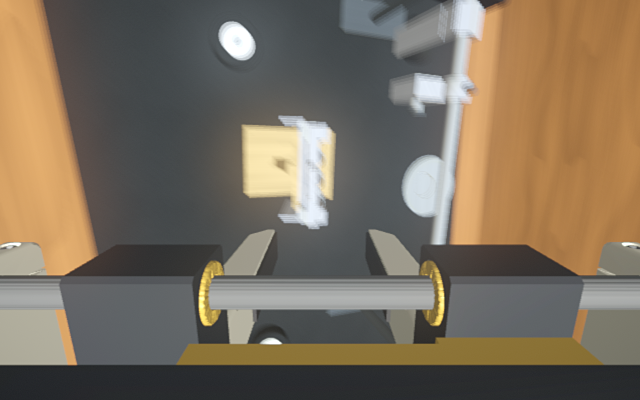

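```bash
cat >> h.py <<'E'
def cloud(c):
    m=camera_model(c); im,d=read_camera(c)
    K=np.array(m["intrinsics"]);R=np.array(m["R"]);t=np.array(m["t"])
    v,u=np.mgrid[:400,:640]
    P=np.stack([(u-K[0,2])/K[0,0]*d,(v-K[1,2])/K[1,1]*d,d],-1)
    return im,(P-t)@R,d>0,m
E
python3 - <<'E'
from h import *
read_camera("wrist")
im,W,ok,m=cloud("wrist")
x0,x1,y0,y1=215,375,85,245
cv2.imwrite("pics/w2.png",cv2.resize(im[y0:y1,x0:x1],None,fx=3.7,fy=3.7,interpolation=cv2.INTER_CUBIC))
C=Rn.from_euler('y',-.35).as_matrix()
o=np.array([.5605,.032,.03])
P=(W-o)@C  # carrier frame
s=ok&(abs(P[...,1])<.075)&(P[...,2]>.0)&(P[...,2]<.2)&(P[...,0]>-.05)&(P[...,0]<.06)
p=P[s]; print(len(p))
for z in np.arange(.005,.2,.01):
    q=p[abs(p[:,2]-z)<.005]
    if len(q)>3: print(round(z,3),len(q),"x",np.percentile(q[:,0],[2,25,50,75,98]).round(4),"y",np.percentile(q[:,1],[2,50,98]).round(4))
# tab
t=p[(p[:,2]>.15)]; print("tab",t.mean(0),t.min(0),t.max(0))
b=p[(p[:,2]>.138)&(p[:,2]<.150)]
print("bar x vs y slope",np.polyfit(b[:,1],b[:,0],1), "z vs y",np.polyfit(b[:,1],b[:,2],1))
for q in ["carrier_tab","carrier_seat","carrier_edge"]:
    print(q,[(round(x["conf"],2),w(x["point"],"wrist",m).round(4).tolist()) for x in spot_point(q,"wrist")[:1]])
E
```

```text
3874
0.005 411 x [-0.0466  0.0272  0.0326  0.036   0.0394] y [-0.0493 -0.0044  0.0456]
0.015 57 x [-0.0427 -0.0366  0.0322  0.0345  0.0383] y [-0.0505 -0.0275  0.0194]
0.025 44 x [-0.0402 -0.0377 -0.0262  0.0191  0.0246] y [-0.054  -0.0013  0.0201]
0.035 53 x [-0.0361 -0.0337 -0.0231  0.006   0.023 ] y [-0.0537  0.0014  0.0591]
0.045 73 x [-0.0319 -0.0293 -0.0172  0.0034  0.0223] y [-0.0534 -0.0007  0.0582]
0.055 65 x [-0.0281 -0.0258 -0.0183  0.0043  0.0241] y [-0.0533 -0.      0.058 ]
0.065 131 x [-0.0273 -0.0216 -0.0183  0.0016  0.0223] y [-0.0529  0.0012  0.0581]
0.075 89 x [-0.0279 -0.0159  0.0167  0.0227  0.0259] y [-0.0534 -0.0325  0.0419]
0.085 179 x [-0.027   0.0022  0.0191  0.0213  0.0245] y [-0.053  -0.0127  0.0593]
0.095 508 x [-0.0231 -0.0106 -0.0083 -0.006   0.0053] y [-0.0526  0.0021  0.0567]
0.105 419 x [-0.0267 -0.0111 -0.0009  0.0019  0.0183] y [-0.0559  0.0148  0.0635]
0.115 184 x [-0.0058 -0.0032 -0.0013  0.0002  0.0219] y [-0.0365 -0.0134  0.0354]
0.125 130 x [-0.0064  0.0013  0.0118  0.027   0.0304] y [-0.048   0.045   0.0563]
0.135 388 x [-0.0051  0.0013  0.0164  0.0225  0.0281] y [-0.0505 -0.0367  0.0557]
0.145 824 x [0.004  0.0094 0.0127 0.0161 0.0202] y [-0.049   0.0204  0.055 ]
0.155 8 x [0.0105 0.0129 0.015  0.016  0.0165] y [0.0021 0.0179 0.0182]
0.165 10 x [0.0098 0.0119 0.0141 0.0158 0.0166] y [0.0059 0.0183 0.0185]
0.175 12 x [0.0093 0.0116 0.0139 0.0157 0.0164] y [0.0091 0.0184 0.0186]
0.185 171 x [0.0078 0.0102 0.0123 0.0145 0.0168] y [-0.0106  0.0069  0.0188]
0.195 118 x [0.0077 0.0101 0.0118 0.0135 0.0156] y [-0.0099 -0.0004  0.0172]
tab [0.01224617 0.00546015 0.18734151] [ 0.00753025 -0.01134511  0.15016485] [0.01683407 0.01896888 0.19237778]
bar x vs y slope [0.06099225 0.01215894] z vs y [-0.02319346  0.14596449]
carrier_tab [(0.83, [0.511, 0.0324, 0.1953])]
carrier_seat [(0.88, [0.5275, 0.0346, 0.1484])]
carrier_edge [(0.98, [0.5076, -0.0226, 0.1149])]
```

View pics/w2.png

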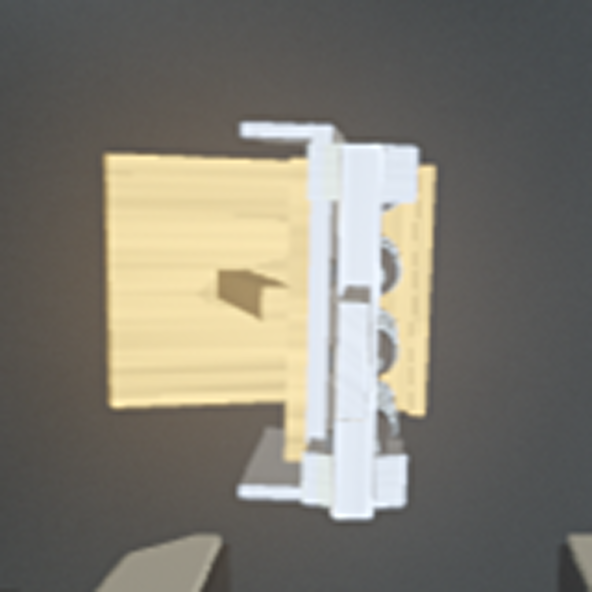

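The crop shows the crossbar running vertically at x≈355, the tab at (352,350), the dampers in front at (388,270) and (388,345), and both hooks. The carrier's yaw is about -0.065 rad and its tab is near (0.513, 0.0355, 0.194). I line up next, then descend along the tab.

Request:
apply_moves(commands=[-0.4, 1.9, -1.5, 0, 0.014, -0.033, 5, 0, 0, 0, 0, 0, 0, 5])

```text
t: 3.4
tool_pos: [0.4783, 0.0425, 0.2877]
orientation: [2.094, 1.972, 0.354]
force: [-0.9, -0.3, 0.3]
opening: 0.0502
```

```bash
python3 - <<'E'
from h import *
im,W,ok,m=cloud("wrist")
s=read_state(); Rt=Rn.from_rotvec(s["orientation"]).as_matrix(); print(s["tool_pos"],Rt.round(3).tolist())
C=Rn.from_euler('ZY',[-.065,-.35]).as_matrix()
o=np.array([.559,.036-.003,.03]); P=(W-o)@C
p=P[ok&(abs(P[...,1])<.075)&(P[...,2]>.0)&(P[...,2]<.2)&(P[...,0]>-.05)&(P[...,0]<.06)]
t=p[p[:,2]>.18]; print("tab",t.mean(0).round(4),np.percentile(t,[2,98],axis=0).round(4).tolist())
b=p[(p[:,2]>.138)&(p[:,2]<.152)]; print("bar",np.polyfit(b[:,1],b[:,0],1),np.polyfit(b[:,1],b[:,2],1),np.percentile(b[:,1],[1,99]))
g=p[(p[:,0]>.011)&(p[:,2]<.112)&(p[:,2]>.055)]
for y in np.arange(-.05,.051,.01):
    q=g[abs(g[:,1]-y)<.005]
    if len(q)>2: print(round(y,2),len(q),"ztop",np.sort(q[:,2])[-4:].round(4),"xmax",q[:,0].max().round(4))
E
```

```text
[0.47874545 0.04191531 0.28868799] [[0.058, 0.939, 0.34], [0.998, -0.058, -0.011], [0.009, 0.34, -0.941]]
tab [0.0131 0.0009 0.189 ] [[0.0095, -0.0143, 0.1813], [0.0168, 0.0145, 0.1909]]
bar [0.00085657 0.01349255] [-0.00064054  0.14543546] [-0.05296184  0.05305413]
-0.05 5 ztop [0.0837 0.0844 0.0845 0.0849] xmax 0.0232
-0.04 62 ztop [0.1089 0.1091 0.1092 0.1103] xmax 0.0272
-0.03 3 ztop [0.0628 0.0726 0.0776] xmax 0.0223
-0.02 18 ztop [0.085  0.0851 0.0856 0.0857] xmax 0.027
-0.01 38 ztop [0.0852 0.0854 0.0856 0.0859] xmax 0.0269
0.01 29 ztop [0.0857 0.0865 0.1049 0.1049] xmax 0.0266
0.02 29 ztop [0.0847 0.0847 0.0852 0.0868] xmax 0.0265
```

Request:
apply_moves(commands=[1.3, -0.2, -3.6, 0, 0, 0, 5, 1.2, -0.2, -3.3, 0, 0, 0, 5, 1, -0.2, -2.4, 0, 0, 0, 5, 0.4, 0, -1, 0, 0, 0, 5, 0, 0, 0, 0, 0, 0, 5])

```text
t: 4.08
tool_pos: [0.521, 0.0349, 0.188]
orientation: [2.084, 1.971, 0.362]
force: [0.3, 0.0, 0.5]
opening: 0.0499
```

Request:
apply_moves(commands=[-0.3, 0, -0.8, 0, 0, 0, 5, 0, 0, -0.3, 0, 0, 0, 5, 0, 0, 0, 0, 0, 0, 5])

```text
t: 4.45
tool_pos: [0.519, 0.0349, 0.1797]
orientation: [2.08, 1.969, 0.366]
force: [0.0, 0.5, 0.6]
opening: 0.0501
```

```bash
python3 - <<'E'
from h import *
s=read_state(); Rt=Rn.from_rotvec(s["orientation"]).as_matrix(); print(s["tool_pos"],Rt.round(3).tolist())
C=Rn.from_euler('ZY',[-.065,-.35]).as_matrix()
print("tcp in carrier",C.T@(s["tool_pos"]-np.array([.559,.033,.03])))
E
```

```text
[0.51898596 0.03485131 0.17968655] [[0.053, 0.935, 0.351], [0.999, -0.053, -0.011], [0.008, 0.351, -0.936]]
tcp in carrier [ 0.01370551 -0.00075168  0.15434445]
```

Request:
apply_moves(commands=[0, 0, 0, 0, 0, 0, 0.4, 0, 0, 0, 0, 0, 0, 0.4, 0, 0, 0, 0, 0, 0, 0.4, 0, 0, 0, 0, 0, 0, 0.4], squeeze=35)

```text
t: 4.95
tool_pos: [0.5195, 0.035, 0.1809]
orientation: [2.079, 1.969, 0.367]
force: [-0.3, -0.5, -0.1]
opening: 0.0149
```

```bash
python3 - <<'E'
from h import *
s=read_state(); Rt=Rn.from_rotvec(s["orientation"]).as_matrix(); print(s,Rt.round(3).tolist())
C=Rn.from_euler('ZY',[-.065,-.35]).as_matrix()
print("tcp in carrier",C.T@(s["tool_pos"]-np.array([.559,.033,.03])))
E
```

```text
{'t': 4.95, 'q': array([-3.15755135e-02, -4.90172285e-01,  2.10572358e+00,  4.49411816e-04,
        1.16592673e+00,  2.28633962e-02]), 'dq': array([-0.00038273,  0.00013931, -0.00020821, -0.00014089,  0.00029892,
       -0.0001064 ]), 'joint_torque': array([ 4.43812387e-03, -2.72537953e+01, -5.17259252e+01,  8.24147416e-02,
       -2.44620413e+00,  2.78886402e-02]), 'tool_pos': array([0.51947231, 0.03498376, 0.18089332]), 'orientation': array([2.07916463, 1.96874915, 0.36739918]), 'force': array([-0.28067568, -0.48001453, -0.10204257]), 'wrist_torque': array([-0.04413594,  0.21353621, -0.02856563]), 'opening': 0.01485000325801971} [[0.053, 0.934, 0.352], [0.999, -0.053, -0.011], [0.009, 0.352, -0.936]]
tcp in carrier [ 0.01456713 -0.00058792  0.15531459]
```

Still closing (14.9 mm); wait a little.

Request:
apply_moves(commands=[0, 0, 0, 0, 0, 0, 0.4, 0, 0, 0, 0, 0, 0, 0.4])

```text
t: 5.2
tool_pos: [0.5194, 0.035, 0.1808]
orientation: [2.08, 1.969, 0.367]
force: [-0.4, 0.3, 0.7]
opening: 0.0075
```

Request:
apply_moves(commands=[-0.35, 0, 1, 0, 0, 0, 0.4, -0.7, 0, 1.9, 0, 0, 0, 0.4, -0.7, 0, 1.9, 0, 0, 0, 0.4, -0.3, 0, 2.5, 0, 0, 0, 0.4, 0, 0, 3, 0, 0, 0, 0.4, 0, 0, 3, 0, 0, 0, 0.4, 0, 0, 0, 0, 0, 0, 0.4])

```text
t: 6.08
tool_pos: [0.4944, 0.0349, 0.3168]
orientation: [2.083, 1.972, 0.362]
force: [-0.4, -0.2, -3.3]
opening: 0.0075
```

```bash
python3 - <<'E'
from h import *
s=read_state(); R0=Rn.from_rotvec(s["orientation"]); print(s["tool_pos"],s["force"],s["opening"],s["wrist_torque"])
z=np.array([0,0,-1.]);y=np.array([np.cos(.0745),-np.sin(.0745),0]);T=np.stack([np.cross(y,z),y,z],1)
print((Rn.from_matrix(T)*R0.inv()).as_rotvec())
E
```

```text
[0.49443191 0.03492301 0.31681023] [-0.37162525 -0.15693005 -3.27903598] 0.007516577602226055 [-0.01319125  0.47577355 -0.02246719]
[ 0.01451061  0.35390564 -0.0195232 ]
```

Request:
apply_moves(commands=[2.4, -2.6, 0, 0.005, 0.12, -0.007, 0.4, 2.4, -2.7, 0, 0.005, 0.12, -0.007, 0.4, 2.4, -2.7, -0.5, 0.005, 0.114, -0.006, 0.4, 1.8, -2.5, -1, 0, 0, 0, 0.4, 0.3, 0, 0, 0, 0, 0, 0.4, 0, 0, 0, 0, 0, 0, 0.4])

```text
t: 6.82
tool_pos: [0.5833, -0.0715, 0.289]
orientation: [-2.286, -2.123, 0.021]
force: [0.8, 0.4, -3.0]
opening: 0.0077
```

```bash
python3 - <<'E'
from h import *
s=read_state(); R0=Rn.from_rotvec(s["orientation"]); print(s["tool_pos"],s["force"],s["opening"],s["wrist_torque"])
z=np.array([0,0,-1.]);y=np.array([np.cos(.0745),-np.sin(.0745),0]);T=np.stack([np.cross(y,z),y,z],1)
print((Rn.from_matrix(T)*R0.inv()).as_rotvec())
im,W,ok,m=cloud("wrist")
cv2.imwrite("pics/w3.png",im)
o=s["tool_pos"]-np.array([.013,-.001,.155]); C=Rn.from_euler('z',-.0745).as_matrix()
P=(W-o)@C
p=P[ok&(abs(P[...,1])<.075)&(P[...,2]>.05)&(P[...,2]<.2)&(P[...,0]>-.05)&(P[...,0]<.045)]
t=p[(p[:,2]>.138)&(p[:,2]<.152)&(abs(p[:,1])<.056)]; print(len(t),"bar",np.polyfit(t[:,1],t[:,0],1),np.polyfit(t[:,1],t[:,2],1),np.percentile(t,[1,50,99],axis=0).round(4).tolist())
# rail from wrist
q=W[ok&(abs(W[...,2]-.205)<.012)&(W[...,0]>.635)&(W[...,0]<.70)&(W[...,1]<.08)]
for yy in np.arange(-.22,.08,.04):
    a=q[abs(q[:,1]-yy)<.02]
    if len(a)>5: print(round(yy,2),len(a),a.mean(0).round(4),a[:,2].max().round(4))
for c in ["scene","top"]:
    im,_=read_camera(c); m=camera_model(c); cv2.imwrite(f"pics/{c}1.png",im)
    for k in ["carrier_seat","carrier","carrier_tab"]:
        print(c,k,[(round(x["conf"],2),(C.T@(w(x["point"],c,m)-o)).round(4).tolist()) for x in spot_point(k,c)[:1]])
E
```

```text
[ 0.58325088 -0.07149039  0.28895885] [ 0.75304963  0.3993245  -2.96393885] 0.007725171838176895 [0.01833844 0.0806213  0.00059187]
[-0.00622441 -0.02452575 -0.00068763]
1253 bar [0.03455022 0.01204508] [-0.02070371  0.14549479] [[0.0075, -0.0012, 0.1413], [0.0129, 0.0328, 0.1448], [0.0193, 0.0537, 0.1494]]
-0.1 558 [ 0.6621 -0.0997  0.204 ] 0.207
-0.06 624 [ 0.6651 -0.0594  0.204 ] 0.2071
-0.02 681 [ 0.668  -0.0194  0.2041] 0.2071
0.02 769 [0.6709 0.0205 0.2041] 0.2073
0.06 851 [0.6738 0.0605 0.2041] 0.2071
scene carrier_seat [(0.6, [0.01, 0.0016, 0.1223])]
scene carrier [(0.56, [-0.0022, -0.0009, 0.0006])]
scene carrier_tab [(0.84, [0.0131, 0.0014, 0.165])]
top carrier_seat [(0.84, [0.0123, -0.0016, 0.1276])]
top carrier [(0.56, [-0.0081, -0.003, 0.0014])]
top carrier_tab [(0.75, [0.0126, 0.001, 0.1708])]
```

View pics/w3.png

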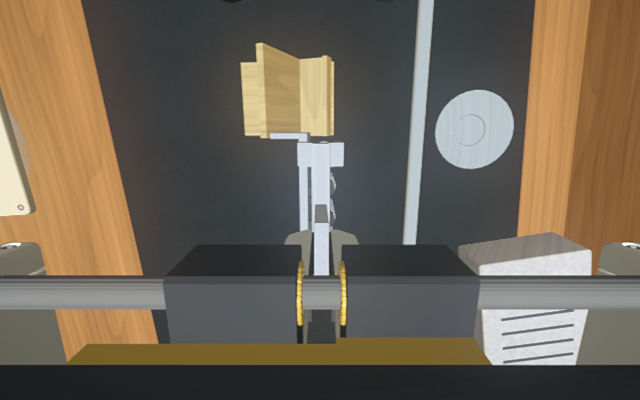

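The picture shows the carrier gripped at (322,215), parallel to the rail bar at (415,120) and clear of the easel. I level it and lower it to the entry height.

Request:
apply_moves(commands=[1, 0, -1.5, -0.006, -0.025, 0, 0.4, 1, 0, -1.5, 0, 0, 0, 0.4, 0, 0, -0.2, 0, 0, 0, 0.4, 0, 0, 0, 0, 0, 0, 0.4])

```text
t: 7.78
tool_pos: [0.6044, -0.0713, 0.2593]
orientation: [2.298, 2.136, 0.005]
force: [-0.4, 0.7, -3.4]
opening: 0.0077
```

Request:
apply_moves(commands=[2, 0, 0, 0, 0, 0, 0.4, 1.5, 0, 0, 0, 0, 0, 0.4, 1, 0, 0, 0, 0, 0, 0.4, 0.8, 0, 0, 0, 0, 0, 0.4, 0, 0, 0, 0, 0, 0, 0.4])

```text
t: 8.4
tool_pos: [0.659, -0.0717, 0.2613]
orientation: [2.298, 2.135, 0.005]
force: [-0.6, -0.5, -2.5]
opening: 0.0078
```

Request:
apply_moves(commands=[0.3, 0, -0.2, 0, 0, 0, 0.4, 0.1, 0, -0.8, 0, 0, 0, 0.4, 0, 0, -0.8, 0, 0, 0, 0.4, 0, 0, -0.6, 0, 0, 0, 0.4, 0, 0, 0, 0, 0, 0, 0.4])

```text
t: 9.02
tool_pos: [0.662, -0.0716, 0.2349]
orientation: [2.299, 2.136, 0.003]
force: [-0.1, -0.3, -3.4]
opening: 0.0074
```

```bash
python3 - <<'E'
from h import *
s=read_state(); print(s["tool_pos"],s["force"],s["wrist_torque"])
im,_=read_camera("scene"); cv2.imwrite("pics/s2.png",cv2.resize(im[140:260,230:430],None,fx=4,fy=4,interpolation=cv2.INTER_CUBIC))
C=Rn.from_euler('z',-.0745).as_matrix()
def P(c):
  for k in ["carrier_seat","carrier","carrier_tab"]:
    print(c,k,[(round(x["conf"],2),(C.T@(w(x["point"],c)-np.array([.668,.0095,.2]))).round(4).tolist()) for x in spot_point(k,c)[:1]])
P("scene"); read_camera("top"); P("top")
E
```

```text
[ 0.66202111 -0.07161277  0.23486307] [-0.0682733  -0.27090316 -3.4474227 ] [-0.05606473  0.10819048 -0.03823749]
scene carrier_seat [(0.71, [-0.002, -0.0791, 0.0031])]
scene carrier [(0.62, [-0.0122, -0.0856, -0.1219])]
scene carrier_tab [(0.86, [-0.0005, -0.0795, 0.0461])]
top carrier_seat [(0.63, [0.0021, -0.0835, 0.005])]
top carrier [(0.77, [-0.0133, -0.0835, -0.122])]
top carrier_tab [(0.79, [0.0009, -0.0803, 0.0489])]
```

View pics/s2.png

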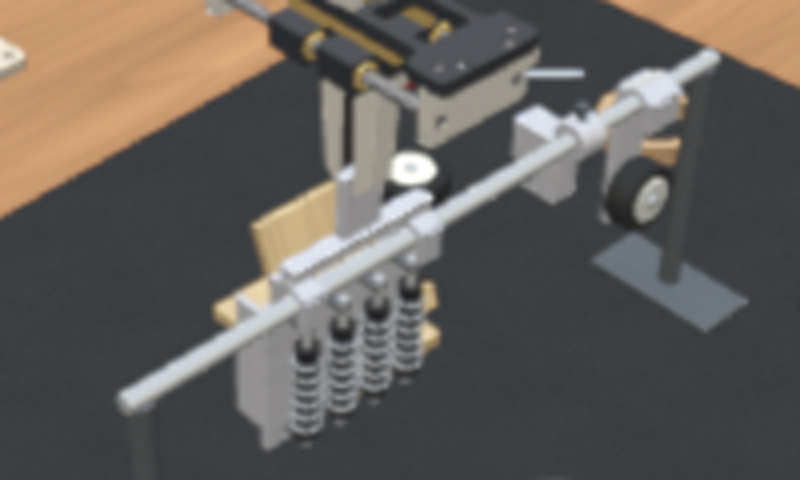

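The crop shows the bar under both hooks at (300,290) and (425,230), with the dampers below it. I lower the last 5 mm until it seats.

Request:
apply_moves(commands=[0, 0, -0.3, 0, 0, 0, 0.4, 0, 0, -0.2, 0, 0, 0, 0.4, 0, 0, 0, 0, 0, 0, 0.4])

```text
t: 9.8
tool_pos: [0.6632, -0.0718, 0.2316]
orientation: [2.297, 2.134, 0.007]
force: [-0.3, 0.1, -1.9]
opening: 0.0075
```

Request:
apply_moves(commands=[0, 0, -0.2, 0, 0, 0, 0.4, 0, 0, 0, 0, 0, 0, 0.4])

```text
t: 10.05
tool_pos: [0.6638, -0.072, 0.231]
orientation: [2.295, 2.133, 0.009]
force: [0.5, 0.9, -2.0]
opening: 0.0077
```

Request:
apply_moves(commands=[0, 0, -0.1, 0, 0, 0, 0.4, 0, 0, 0, 0, 0, 0, 1.2, 0, 0, 0, 0, 0, 0, 2, 0, 0, 0, 0, 0, 0, 2.5, 0, 0, 0, 0, 0, 0, 2.5, 0, 0, 0, 0, 0, 0, 2.5, 0, 0, 0, 0, 0, 0, 2.5])

```text
t: 10.92
tool_pos: [0.664, -0.072, 0.2303]
orientation: [2.295, 2.133, 0.009]
force: [-0.1, -0.1, -0.1]
opening: 0.025
```

```bash
cat >> h.py <<'E'
C=Rn.from_euler('z',-.0745).as_matrix()
def chk():
  s=read_state(); print(s["t"],s["tool_pos"].round(4),s["force"].round(2),s["opening"],"tcp in rail",(C.T@(s["tool_pos"]-np.array([.668,.0095,.2]))).round(4))
  for c in ["wrist","scene","top"]:
    im,_=read_camera(c); cv2.imwrite(f"pics/{c}_{int(s['t']*100)}.png",im); m=camera_model(c)
    for k in ["carrier_seat","carrier","carrier_tab","pin_tip"]:
      print(c,k,[(round(x["conf"],2),(C.T@(w(x["point"],c,m)-np.array([.668,.0095,.2]))).round(4).tolist()) for x in spot_point(k,c)[:1]])
E
python3 -c "
from h import *
chk()"
```

```text
10.925 [ 0.664  -0.072   0.2303] [-0.13 -0.08 -0.09] 0.025023219017797426 tcp in rail [ 0.0021 -0.0816  0.0303]
wrist carrier_seat [(0.62, [0.0029, -0.0809, -0.0034])]
wrist carrier [(0.96, [-0.0095, -0.0793, -0.1263])]
wrist carrier_tab []
wrist pin_tip [(0.71, [-0.0011, -0.0833, 0.0462])]
scene carrier_seat [(0.72, [-0.0027, -0.0781, -0.0033])]
scene carrier [(0.57, [-0.0061, -0.08, -0.1241])]
scene carrier_tab []
scene pin_tip []
top carrier_seat [(0.81, [0.0026, -0.0831, 0.0011])]
top carrier [(0.61, [-0.0129, -0.0815, -0.1271])]
top carrier_tab [(0.86, [0.0008, -0.0809, 0.0439])]
top pin_tip [(0.54, [-0.0205, 0.091, -0.032])]
```

Now it hangs free: force about 0, networks put the seat within 3 mm of the axis. I'll slide it by pushing its trailing flange with closed fingers at pin height, so the push is in line with the pin.

Request:
apply_moves(commands=[0, 0, 2, 0, 0, 0, 2.5, 0, 0, 3.5, 0, 0, 0, 2.5, -0.5, -1, 1.5, 0, 0, 0, 2, -1.5, -3.5, 0.5, 0, 0, 0, 0, -1.5, -3.5, 0, 0, 0, 0, 0, -0.4, -0.6, 0, 0, 0, 0, 0, 0, 0, 0, 0, 0, 0, 0])

```text
t: 12.55
tool_pos: [0.6233, -0.1619, 0.3132]
orientation: [2.292, 2.13, 0.012]
force: [0.1, -0.1, 0.8]
opening: 0.0001
```

```bash
python3 -c "
from h import *
s=read_state()
z=np.array([0,0,-1.]);y=np.array([np.cos(.0745),-np.sin(.0745),0]);T=np.stack([np.cross(y,z),y,z],1)
print((Rn.from_matrix(T)*Rn.from_rotvec(s['orientation']).inv()).as_rotvec())
chk()
im,W,ok,m=cloud('wrist'); P=(W-np.array([.668,.0095,.2]))@C
f=P[ok&(P[...,0]>-.06)&(P[...,0]<.03)&(P[...,1]>-.2)&(P[...,1]<.02)&(P[...,2]<.07)&(P[...,2]>-.04)]
for a,b in [(.055,.07),(.015,.026),(-.03,-.012)]:
  q=f[(f[:,2]>a)&(f[:,2]<b)]
  if len(q): print(a,len(q),np.percentile(q,[1,50,99],axis=0).round(4).tolist())
q=f[(f[:,2]>.015)&(f[:,2]<.026)]; print(np.polyfit(q[:,1],q[:,0],1),np.polyfit(q[:,1],q[:,2],1))
"
```

```text
[ 0.00442705  0.01445596 -0.00141269]
12.55 [ 0.6233 -0.1619  0.3132] [ 0.05 -0.14  0.77] 6.545500335794778e-05 tcp in rail [-0.0318 -0.1743  0.1132]
wrist carrier_seat [(0.6, [0.0027, -0.0822, -0.0032])]
wrist carrier [(0.95, [-0.0091, -0.0804, -0.1256])]
wrist carrier_tab [(0.75, [-0.0016, -0.0826, 0.0465])]
wrist pin_tip []
scene carrier_seat [(0.73, [-0.0014, -0.0753, 0.0009])]
scene carrier [(0.97, [-0.0063, -0.0838, -0.1271])]
scene carrier_tab [(0.67, [0.0008, -0.0842, 0.0434])]
scene pin_tip [(0.39, [-0.1337, 0.3768, -0.2019])]
top carrier_seat [(0.87, [0.0004, -0.0793, -0.0004])]
top carrier [(0.93, [-0.0117, -0.0842, -0.1282])]
top carrier_tab [(0.89, [0.0043, -0.0815, 0.0444])]
top pin_tip [(0.47, [-0.0226, 0.0906, -0.0307])]
0.055 539 [[-0.0021, -0.0965, 0.0559], [0.0014, -0.0815, 0.0644], [0.0058, -0.0667, 0.0661]]
0.015 1437 [[-0.0031, -0.1344, 0.0169], [0.0018, -0.0767, 0.0205], [0.0088, -0.0287, 0.024]]
-0.03 1077 [[-0.0331, -0.1414, -0.0289], [-0.0106, -0.0727, -0.0167], [-0.0004, -0.0218, -0.014]]
[-0.00259568  0.00192373] [0.00040866 0.0205307 ]
```

Request:
apply_moves(commands=[0.3, 0, -3.5, 0.004, 0.014, 0, 0, 0, 0, -4, 0, 0, 0, 0, 0, 0, -4, 0, 0, 0, 0, 0, 0, -2.5, 0, 0, 0, 0, 0, 0, -1, 0, 0, 0, 0, 0, 0, 0, 0, 0, 0, 0])

```text
t: 14.1
tool_pos: [0.6268, -0.1618, 0.1606]
orientation: [2.298, 2.137, 0.002]
force: [-0.0, -0.1, 0.4]
opening: 0.0005
```

Request:
apply_moves(commands=[0.1, 1.5, -0.2, 0, 0, 0, 0, 0.05, 0.7, 0, 0, 0, 0, 0, 0.05, 0.5, 0, 0, 0, 0, 0, 0.05, 0.6, 0, 0, 0, 0, 0, 0.05, 0.8, 0, 0, 0, 0, 0, 0, 0, 0, 0, 0, 0, 0])

```text
t: 14.85
tool_pos: [0.6325, -0.1184, 0.1635]
orientation: [2.293, 2.133, 0.007]
force: [-0.2, 0.3, -0.5]
opening: 0.0006
```

```bash
cat >> h.py <<'E'
def geo():
  s=read_state(); print(s["t"],"F",s["force"].round(2),"tcp rail",(C.T@(s["tool_pos"]-np.array([.668,.0095,.2]))).round(4))
  for c in ["wrist","top"]:
    im,W,ok,m=cloud(c); cv2.imwrite(f"pics/g{c}_{int(s['t']*100)}.png",im); P=(W-np.array([.668,.0095,.2]))@C
    cy=(C.T@(s["tool_pos"]-np.array([.668,.0095,.2])))[1]+.0675
    f=P[ok&(abs(P[...,0])<.03)&(abs(P[...,1]-cy)<.08)&(P[...,2]<.07)&(P[...,2]>-.04)]
    for n,a,b in [("tab",.055,.07),("bar",.012,.03)]:
      q=f[(f[:,2]>a)&(f[:,2]<b)]
      if len(q)>8: print(c,n,len(q),np.percentile(q,[1,50,99],axis=0).round(4).tolist(), np.polyfit(q[:,1],q[:,0],1).round(4),np.polyfit(q[:,1],q[:,2],1).round(4))
    for k in ["carrier_seat","carrier","pin_tip","stop"]:
      print(c,k,[(round(x["conf"],2),(C.T@(w(x["point"],c,m)-np.array([.668,.0095,.2]))).round(4).tolist()) for x in spot_point(k,c)[:1]])
E
python3 -c "
from h import *
geo()"
```

```text
14.85 F [-0.19  0.33 -0.5 ] tcp rail [-0.0259 -0.1302 -0.0365]
wrist tab 3955 [[-0.0002, -0.0819, 0.0554], [0.0027, -0.0664, 0.0643], [0.008, -0.0527, 0.0661]] [0.1363 0.012 ] [-0.02    0.0621]
wrist bar 6507 [[-0.0263, -0.1232, 0.0128], [0.0008, -0.0573, 0.0205], [0.0091, -0.0191, 0.0287]] [0.0498 0.0042] [0.0002 0.0203]
wrist carrier_seat [(0.73, [0.0029, -0.0708, 0.0])]
wrist carrier [(0.7, [-0.0129, -0.0685, -0.125])]
wrist pin_tip []
wrist stop []
top bar 96 [[-0.006, -0.0926, 0.0126], [-0.0011, -0.036, 0.0201], [0.0065, -0.0119, 0.0261]] [0.0153 0.0003] [0.0073 0.0203]
top carrier_seat [(0.77, [0.0041, -0.0707, -0.001])]
top carrier [(0.8, [-0.0157, -0.067, -0.1258])]
top pin_tip [(0.38, [-0.0231, 0.0883, -0.0313])]
top stop [(0.74, [-0.0, 0.0877, 0.0017])]
```

```bash
python3 -c "
from h import *
im,W,ok,m=cloud('wrist'); P=(W-np.array([.668,.0095,.2]))@C
cv2.imwrite('pics/w5.png',im)
f=P[ok&(P[...,0]>-.015)&(P[...,0]<.02)&(abs(P[...,1]+.0675)<.07)]
q=f[(f[:,2]>.063)&(f[:,2]<.07)&(abs(f[:,1]+.0675)<.018)];print(len(q),np.percentile(q,[1,50,99],axis=0).round(4).tolist(),np.polyfit(q[:,1],q[:,0],1))
q=f[(f[:,2]>.018)&(f[:,2]<.024)&(f[:,0]<.014)]
for y in np.arange(-.125,0,.015):
  a=q[abs(q[:,1]-y)<.0075]
  if len(a)>5: print(y.round(3),len(a),np.percentile(a[:,0],[3,97]).round(4))
"
```

```text
3085 [[-0.0, -0.0815, 0.0631], [0.0038, -0.0662, 0.0645], [0.0079, -0.0526, 0.066]] [-0.00090273  0.00370328]
-0.125 61 [-0.0023  0.0093]
-0.11 851 [-0.0024  0.0089]
-0.095 935 [-0.0024  0.009 ]
-0.08 400 [-0.0026  0.0067]
-0.065 298 [-0.0026 -0.0003]
-0.05 804 [-0.0026  0.0085]
-0.035 1299 [-0.0025  0.0088]
-0.02 739 [-0.0026  0.0088]
```

View pics/w5.png

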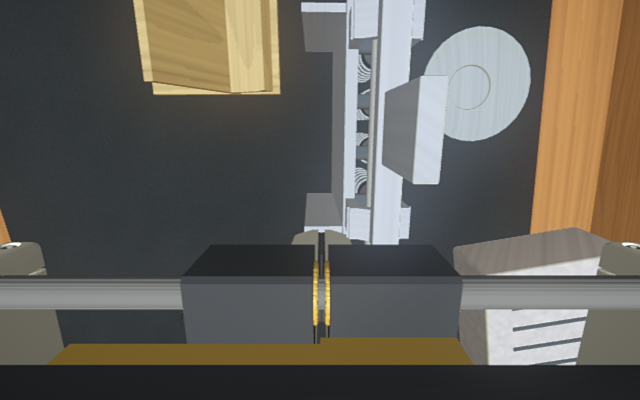

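Request:
apply_moves(commands=[0.05, 0.8, -0.2, 0, 0, 0, 0, 0.05, 1, -0.1, 0, 0, 0, 0, 0.06, 1, 0, 0, 0, 0, 0, 0.06, 1, 0, 0, 0, 0, 0, 0.06, 1, 0, 0, 0, 0, 0, 0.06, 0.9, 0, 0, 0, 0, 0, 0.05, 0.6, 0, 0, 0, 0, 0, 0, 0, 0, 0, 0, 0, 0])

```text
t: 16.4
tool_pos: [0.6371, -0.0526, 0.1612]
orientation: [2.292, 2.13, 0.006]
force: [1.0, -1.6, 0.5]
opening: 0.0003
```

```bash
python3 -c "
from h import *
geo()"
```

```text
16.4 F [ 0.96 -1.61  0.47] tcp rail [-0.0262 -0.0643 -0.0388]
wrist tab 3622 [[-0.0076, -0.0165, 0.0558], [-0.0041, -0.0007, 0.0641], [0.0004, 0.013, 0.0659]] [ 0.1118 -0.004 ] [-0.0109  0.0637]
wrist bar 5531 [[-0.027, -0.0572, 0.0132], [-0.0011, 0.0159, 0.0203], [0.0067, 0.0461, 0.0278]] [ 0.053  -0.0013] [0.0032 0.0202]
wrist carrier_seat [(0.87, [0.0049, -0.005, -0.002])]
wrist carrier [(0.63, [0.0036, -0.0009, -0.1253])]
wrist pin_tip [(0.21, [0.0022, -0.0039, -0.1242])]
wrist stop []
top bar 55 [[-0.0069, -0.0175, 0.0131], [-0.0023, 0.0391, 0.0211], [0.007, 0.0651, 0.028]] [ 0.0634 -0.0038] [-0.0275  0.0218]
top carrier_seat [(0.67, [0.0028, -0.0008, 0.0001])]
top carrier [(0.73, [-0.0082, -0.0025, -0.1272])]
top pin_tip [(0.63, [-0.006, -0.0008, -0.1289])]
top stop [(0.76, [-0.004, 0.0885, -0.0003])]
```

The carrier is seated, but it has swung about 0.1 rad because the finger dragged its flange down. I back off to let it swing free.

Request:
apply_moves(commands=[-0.08, -0.8, 0, 0, 0, 0, 0, 0, 0, 0, 0, 0, 0, 0, 0, 0, 0, 0, 0, 0, 0, 0, 0, 0, 0, 0, 0, 0])

```text
t: 17.4
tool_pos: [0.636, -0.0625, 0.1611]
orientation: [2.293, 2.128, 0.006]
force: [0.2, -0.6, 0.7]
opening: 0.0006
```

```bash
python3 -c "
from h import *
geo()
s=read_state()
z=np.array([0,0,-1.]);y=np.array([np.cos(.0745),-np.sin(.0745),0]);T=np.stack([np.cross(y,z),y,z],1)
print((Rn.from_matrix(T)*Rn.from_rotvec(s['orientation']).inv()).as_rotvec())
"
```

```text
17.4 F [ 0.16 -0.56  0.66] tcp rail [-0.0265 -0.0742 -0.0389]
wrist tab 4173 [[-0.0056, -0.0163, 0.0557], [-0.0023, -0.0008, 0.0644], [0.0024, 0.013, 0.0661]] [ 0.1188 -0.0021] [-0.0094  0.0638]
wrist bar 5417 [[-0.027, -0.0671, 0.0128], [-0.001, -0.0166, 0.0205], [0.0071, 0.0362, 0.0285]] [ 0.043  -0.0005] [0.0026 0.0204]
wrist carrier_seat [(0.97, [0.0035, -0.0035, -0.0038])]
wrist carrier [(0.85, [-0.0017, -0.0006, -0.1237])]
wrist pin_tip []
wrist stop []
top bar 80 [[-0.0077, -0.0262, 0.014], [-0.002, 0.0332, 0.0208], [0.0062, 0.0526, 0.0254]] [ 0.0425 -0.0027] [0.0186 0.0204]
top carrier_seat [(0.67, [0.001, -0.0008, -0.0003])]
top carrier [(0.65, [-0.0039, -0.0029, -0.125])]
top pin_tip [(0.44, [-0.0253, 0.0876, -0.0332])]
top stop [(0.77, [-0.0005, 0.0877, 0.0001])]
[ 0.00701809  0.01131204 -0.00019773]
```

Request:
apply_moves(commands=[0.03, 0.6, 0, 0.007, 0.011, 0, 0, 0.03, 0.4, 0, 0, 0, 0, 0, 0.03, 0.5, 0, 0, 0, 0, 0, 0.03, 0.5, 0, 0, 0, 0, 0, 0, 0, 0, 0, 0, 0, 0])

```text
t: 18.52
tool_pos: [0.6376, -0.0416, 0.1613]
orientation: [2.302, 2.137, -0.001]
force: [0.5, 0.3, 0.4]
opening: 0.0006
```

```bash
python3 -c "
from h import *
geo()"
```

```text
18.525 F [0.53 0.3  0.35] tcp rail [-0.0265 -0.0532 -0.0387]
wrist tab 3827 [[-0.0044, -0.0053, 0.0556], [-0.0011, 0.0103, 0.0643], [0.0037, 0.0239, 0.066]] [ 0.1191 -0.0022] [-0.0082  0.0638]
wrist bar 5920 [[-0.0262, -0.0465, 0.0129], [-0.0002, 0.0229, 0.0205], [0.0077, 0.0569, 0.0284]] [ 0.0493 -0.0008] [0.0019 0.0203]
wrist carrier_seat [(0.71, [0.0039, 0.01, -0.0023])]
wrist carrier [(0.7, [-0.0045, 0.0072, -0.1251])]
wrist pin_tip [(0.15, [0.0012, -0.0038, -0.0047])]
wrist stop []
top bar 55 [[-0.0099, -0.0056, 0.0125], [-0.004, 0.052, 0.0201], [0.0108, 0.0632, 0.0282]] [ 0.0694 -0.0051] [-0.0322  0.0214]
top carrier_seat [(0.55, [0.003, 0.0099, -0.0003])]
top carrier [(0.63, [-0.0079, 0.0125, -0.1294])]
top pin_tip [(0.45, [-0.0257, 0.0885, -0.0307])]
top stop [(0.54, [0.0024, 0.0878, -0.0016])]
```

Request:
apply_moves(commands=[0.02, 0.4, 0, 0, 0, 0, 0, 0.03, 0.4, 0, 0, 0, 0, 0, 0.02, 0.4, 0, 0, 0, 0, 0, 0.02, 0.2, 0, 0, 0, 0, 0, 0, 0, 0, 0, 0, 0, 0])

```text
t: 19.65
tool_pos: [0.6386, -0.0284, 0.1614]
orientation: [2.303, 2.134, -0.002]
force: [0.1, -2.4, 0.1]
opening: 0.0006
```

Request:
apply_moves(commands=[0.02, 0.25, 0, 0, 0, 0, 0, 0.01, 0.2, 0, 0, 0, 0, 0, 0.01, 0.2, 0, 0, 0, 0, 0])

```text
t: 20.02
tool_pos: [0.639, -0.0232, 0.1615]
orientation: [2.303, 2.132, -0.005]
force: [-1.0, -6.2, -0.6]
opening: 0.0
```

Request:
apply_moves(commands=[0.01, 0.2, 0, 0, 0, 0, 0, 0.01, 0.2, 0, 0, 0, 0, 0])

```text
t: 20.27
tool_pos: [0.6392, -0.021, 0.1615]
orientation: [2.303, 2.129, -0.008]
force: [0.5, -5.9, -0.3]
opening: 0.0006
```

Request:
apply_moves(commands=[0.01, 0.25, 0, 0, 0, 0, 0, 0.01, 0.25, 0, 0, 0, 0, 0])

```text
t: 20.52
tool_pos: [0.6393, -0.0178, 0.1615]
orientation: [2.303, 2.126, -0.011]
force: [0.4, -5.6, -0.3]
opening: 0.0001
```

Request:
apply_moves(commands=[0.01, 0.25, 0, 0, 0, 0, 0, 0.01, 0.25, 0, 0, 0, 0, 0])

```text
t: 20.78
tool_pos: [0.6398, -0.0167, 0.1621]
orientation: [2.302, 2.119, -0.016]
force: [0.7, -13.3, 2.0]
opening: 0.0005
```

```bash
python3 -c "
from h import *
geo()"
```

```text
20.775 F [  0.69 -13.34   2.02] tcp rail [-0.0262 -0.0282 -0.0379]
wrist tab 3910 [[-0.0032, 0.0199, 0.0555], [-0.0001, 0.0354, 0.0647], [0.0048, 0.0491, 0.0663]] [ 0.118  -0.0041] [-0.0145  0.0644]
wrist bar 6094 [[-0.0259, -0.0205, 0.0128], [0.0002, 0.0502, 0.0207], [0.0082, 0.0823, 0.0281]] [ 0.0476 -0.0016] [-0.0022  0.0206]
wrist carrier_seat [(0.65, [0.0046, 0.0338, -0.0036])]
wrist carrier [(0.96, [-0.0082, 0.0355, -0.1239])]
wrist pin_tip [(0.49, [-0.0223, 0.0928, -0.0305])]
wrist stop []
top bar 48 [[-0.0081, 0.028, 0.0125], [-0.003, 0.1027, 0.0181], [0.0066, 0.1179, 0.0243]] [ 0.0499 -0.0061] [-0.0492  0.022 ]
top carrier_seat [(0.52, [0.0033, 0.0334, -0.0])]
top carrier [(0.46, [-0.0064, 0.0302, -0.1267])]
top pin_tip []
top stop [(0.62, [-0.0025, 0.0885, 0.0008])]
```

Request:
apply_moves(commands=[0, 0.2, 0, 0, 0, 0, 0])

```text
t: 21.4
tool_pos: [0.64, -0.0169, 0.1625]
orientation: [2.303, 2.116, -0.018]
force: [-0.3, -9.6, 0.4]
opening: 0.0001
```

Request:
apply_moves(commands=[0, 0.2, 0, 0, 0, 0, 0])

```text
t: 21.52
tool_pos: [0.6401, -0.0169, 0.1627]
orientation: [2.303, 2.113, -0.02]
force: [-1.5, -9.2, 0.4]
opening: 0.0005
```

No more travel at 9–13 N against a 4 N pin, so it has bottomed. I back off gently and rise.

Request:
apply_moves(commands=[0, -0.3, 0, 0, 0, 0, 0, -0.05, -0.7, 0, 0, 0, 0, 0, -0.1, -1.5, 0, 0, 0, 0, 0, -0.1, -1.5, 0, 0, 0, 0, 0, 0, 0, 0, 0, 0, 0, 0])

```text
t: 22.15
tool_pos: [0.6371, -0.0585, 0.1625]
orientation: [2.303, 2.114, -0.019]
force: [0.7, 0.1, -0.3]
opening: 0.0012
```

```bash
python3 -c "
from h import *
geo()
im=read_camera('wrist')[0]; cv2.imwrite('pics/w6.png',im)"
```

```text
22.15 F [ 0.73  0.07 -0.27] tcp rail [-0.0257 -0.0701 -0.0375]
wrist tab 1613 [[-0.0267, -0.0664, 0.0553], [0.0003, 0.0225, 0.0643], [0.0052, 0.0283, 0.0669]] [ 0.2717 -0.0057] [-0.0365  0.0639]
wrist bar 4270 [[-0.0261, -0.0626, 0.013], [0.0005, 0.0049, 0.0208], [0.0086, 0.04, 0.0291]] [ 0.1368 -0.0002] [0.0173 0.0206]
wrist carrier_seat [(0.6, [0.0048, 0.0326, -0.0001])]
wrist carrier [(0.84, [-0.0093, 0.0349, -0.1273])]
wrist pin_tip []
wrist stop []
top tab 31 [[-0.0057, 0.0317, 0.0553], [-0.001, 0.0416, 0.0635], [0.003, 0.05, 0.069]] [-0.0601  0.001 ] [-0.1683  0.0698]
top bar 96 [[-0.0074, -0.0174, 0.0123], [-0.0022, 0.0521, 0.0206], [0.0058, 0.0766, 0.0262]] [ 0.0038 -0.0015] [0.     0.0203]
top carrier_seat [(0.79, [0.0008, 0.0326, -0.0012])]
top carrier []
top pin_tip []
top stop [(0.51, [0.0029, 0.088, -0.0002])]
```

View pics/w6.png

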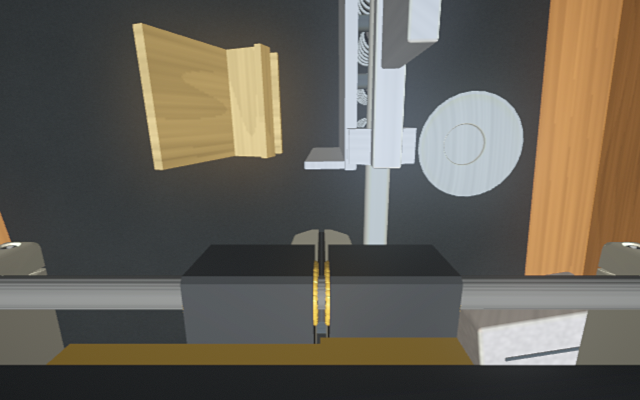

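The picture shows the carrier still square on the bar, its trailing flange at (325,158) and the fingers well clear. I rise, then check the pin and the gap.

Request:
apply_moves(commands=[-0.3, -0.5, 3, 0, 0, 0, 0, 0, 0, 5, 0, 0, 0, 0, 0, 0, 5, 0, 0, 0, 0, -2, 1.5, 3, 0, 0, 0, 0, -2, 2, 1, 0, 0, 0, 0, 0, 0, 0, 0, 0, 0, 0, 0, 0, 0, 0, 0, 0, 0])

```text
t: 23.58
tool_pos: [0.5918, -0.0255, 0.3363]
orientation: [2.301, 2.119, -0.02]
force: [0.0, -0.9, -1.3]
opening: 0.0005
```

```bash
python3 -c "
from h import *
s=read_state(); print(s['tool_pos'],s['force'])
O=np.array([.668,.0095,.2])
im,W,ok,m=cloud('wrist'); P=(W-O)@C
n=lambda b:print([ (k,[(round(x['conf'],2),(C.T@(w(x['point'],b,m)-O)).round(4).tolist()) for x in spot_point(k,b)[:1]]) for k in ['carrier_seat','carrier','pin_tip','stop','wheel_hanger']])
n('wrist')
f=P[ok&(P[...,0]>-.05)&(P[...,0]<.03)&(P[...,1]>-.05)&(P[...,1]<.2)]
q=f[(f[:,2]>.06)&(f[:,2]<.07)&(f[:,1]<.07)]; print('tab',len(q),np.percentile(q,[1,50,99],axis=0).round(4).tolist())
q=f[(f[:,2]>.017)&(f[:,2]<.024)&(f[:,1]<.1)&(f[:,0]<.015)]; print('bar',len(q),np.percentile(q,[1,50,99],axis=0).round(4).tolist(),np.polyfit(q[:,1],q[:,0],1),np.polyfit(q[:,1],q[:,2],1))
q=f[(f[:,2]>-.04)&(f[:,2]<-.015)&(f[:,0]<-.012)]; h=np.histogram(q[:,1],np.arange(.08,.16,.004)); print(h[0])
q=f[(f[:,2]>-.06)&(f[:,2]<-.0)&(f[:,0]<-.012)&(f[:,1]>.09)&(f[:,1]<.15)]; print(np.percentile(q,[1,50,99],axis=0).round(4).tolist())
uv=m['intrinsics']@(np.array(m['R'])@(O+C@np.array([-.027,.095,-.02]))+m['t']); u,v=(uv[:2]/uv[2]).astype(int); print(u,v)
u=np.clip(u,80,559);v=np.clip(v,70,329)
cv2.imwrite('pics/w7.png',cv2.resize(im[v-70:v+70,u-80:u+80],None,fx=4.2,fy=4.2,interpolation=cv2.INTER_CUBIC))
"
```

```text
[ 0.5917929  -0.02548932  0.33629205] [ 0.04999375 -0.92723541 -1.28850357]
[('carrier_seat', [(0.9, [0.0048, 0.0346, -0.0016])]), ('carrier', [(0.83, [-0.007, 0.0347, -0.1248])]), ('pin_tip', [(0.64, [-0.0267, 0.0946, -0.031])]), ('stop', [(0.8, [0.0018, 0.0854, 0.0011])]), ('wheel_hanger', [])]
tab 436 [[-0.0026, 0.0201, 0.0602], [0.001, 0.0349, 0.0646], [0.0055, 0.0493, 0.0662]]
bar 1259 [[-0.0033, -0.0185, 0.0174], [0.0017, 0.0451, 0.0207], [0.0089, 0.0874, 0.0227]] [-0.00855395  0.00238579] [-0.00306504  0.02074102]
[  5   4 127  84 111  68   7  10   7  10   1   0   0   0   0   0   0   0
   0]
[[-0.0438, 0.0901, -0.0523], [-0.0283, 0.1053, -0.0064], [-0.0122, 0.1216, -0.0038]]
364 49
```

View pics/w7.png

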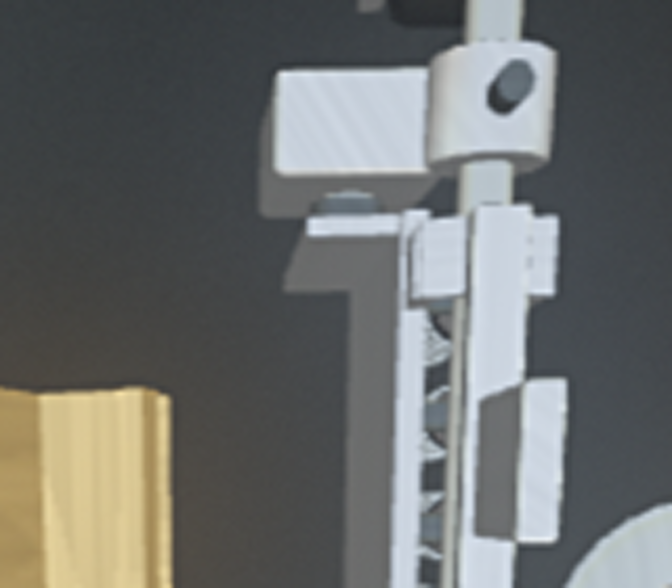

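The crop shows the leading flange at (350,228) flush on the pin at (345,203), about 5–6 mm short of the block. That matches a pin fully in (14 − 8 mm). The carrier is square and hanging, so I hand in.

```bash
python3 -c "
from h import *
print(close_job(), read_state()['t'])"
```

```text
the job is handed in; nothing more can be done
the job is handed in; nothing more can be done
```

I took the carrier from the easel, hung it by both hooks about 110 mm short of the pin and let go. I then slid it to the stop by pushing its trailing flange with closed fingers. The job was handed in at about 24 s; it reports no verdict.

**Last checks, all by camera and force:**
- **Hanging:** the carrier is level and square to the bar within about 0.01 rad. The networks put the seat within about 5 mm of the bar's axis. The wrist depth put the crossbar's top at the seated height, within 1 mm.
- **Pin:** the leading flange sits on the pin, about 5–6 mm from the stop's block, which fits a pin fully in. I could not read the pin's travel directly. During the push the force rose from about 6 N to 13 N, the highest of the readings taken at the end of each move, and the last two pushes moved nothing. That points to the end stop.
- **Released:** the gripper is well clear of everything.

**What went less well or was not checked:**
- **Swing while sliding:** midway through the slide the finger drew the flange down and the carrier swung about 0.1 rad, against the 0.14 limit. I backed off, let it settle and carried on with it nearly upright.
- **Network errors:** the networks sometimes put the pin's tip on the carrier. I discarded those readings.
- **Not re-measured:** I did not re-measure the wheel hanger or the bench items at the end. The arm never worked near them.

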